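Put the fresh pot in the damp box and snap its lid on

ROBOT

A 6-joint arm with a two-finger parallel gripper is mounted at the origin on a cart in front of the work surface, level with it; the furniture and walls round the work are solid. World frame = base frame: x ahead of the robot, y to its left, z up, the work surface at z = 0. Lengths are in m, angles in degrees, forces in N, time in s.
With the tool pointing down it reaches from about 0.3 to 0.75 m from the base axis. Payload 8.5 kg.
Tool frame: the origin (TCP) lies between the finger pads; the fingertips stand env.finger_overhang ahead of it and the grasp point (between the pads) lies 2 mm behind it (env.finger_overhang is the distance from the TCP to the fingertips, in m); z points along the fingers, y is the line along which they close (so a half turn about z gives the same grasp; the last joint's range is limited). The gripper opens to 85 mm and grips with 20 to 120 N. Pads are 22 mm wide; open, the fingers measure 114 mm over their backs; the gripper's body (76 mm by 85 mm) begins 54 mm behind the grasp point. The pads swing forward as they close: fully open they stand 13 mm farther back than shut.
Start: joints at [57.336, 21.807, 74.336, -0, 83.858, -12.336], TCP at [0.191, 0.516, 0.248] pointing down, gripper open.
Joint ranges: [-178.18, 178.18], [-50.72, 133.34], [12.68, 142.11], [-81.47, 261.47], [9.98, 163.14], [-165.26, 165.26]. Speed limits (degrees/s): [136.94, 136.94, 180, 180, 180, 180].

INTERFACE

Orientations are given as a 3x3 rotation matrix whose columns are the frame's x, y, z axes.
In Python, from rig import env gives the robot as it stands. The module is installed in compiled form; this text tells all that it offers.
- The arm moves only by the tool jog_arm, never from a script. Its arguments are lists of equal length, an entry for each row: "hand": the finger opening in m, from 0 to 0.0854; "travel": the shift along the world's x, y, z in m, a list of three; "yaw": the turn about the world's z in rad. A call has exactly 5 rows; each row shifts and turns the commanded pose from where the row before left it; what a row does not reach is not made up. A row lasts 1/8 s, in which the tool goes at most 62.5 mm and 10.7 degrees, less where a joint would pass 70% of its speed; a pose out of reach is approached as far as the arm can. A call is refused whole if a number of a shift passes 0.0625 or a number of a turn 0.188, either way. A call with a gripper value outside its range is refused whole. The fingers move at their own pace and stop on an object; "grip_force" is the grip in N (left out, the last holds). Time passes only in rows, so rows that do not move let the fingers close, or fill a call up. It gives the time, the measured TCP pose, the force, the opening and the grip force at its end, in the units of the state.
- env.observe(): the state, without advancing time (a new reading comes with each control period).
- env.get_image(name): name is "scene" or "top"; returns the picture (384x512x3 uint8, red, green, blue); there is no depth.
- env.calibration(name): a dict with "fx", "fy", "cx", "cy" (pixels), "position" and "rotation" of the camera in the world. Camera axes: x right, y down, z forward; pixel columns grow to the right and rows downward; lengths in m; the calibration is good to about 2 mm. A picture is of the moment at which its call begins. calibration takes no time and is no camera call.
- env.close_job(): hands the job in; it is judged then, once.
The state is a dict: "time_s": time; "q": joint angles; "qvel": joint speeds; "joint_efforts": joint torques, N m; "position": TCP position; "tool_rot": TCP orientation; "ft_force": force on the tool from outside, world axes, zero at the start; "wrist_torque": the same for the moment, N m; "grip_width": finger opening in m; "gripper_force": force on a finger pad.
Only numpy, scipy, OpenCV 4.12 (cv2) and the standard library are available. Lean on these libraries where they do the work, as an engineer would, in place of code of your own. Each camera call takes 0.05 s, during which the arm holds its last target. There are 200 camera calls.

TASK

Keep the freshly made grey clay pot from drying out: lower it into the white damp box, without dropping it, so that it stands upright on the plaster slab, and let go of it. Then take the green lid by its white handle, set it squarely on the box and press it straight down until both end clips snap over its edge and it sits fully home on the rim; finish while still holding the lid pressed firmly down. Leave the cup, ring cutter, red kidney and wooden rib where they are.

Things in the scene. Friction and masses are not known exactly. Their poses are not given: they have to be found in the camera images.
- tub: A small white plastic tub ('damp box'), fixed to the table, 156 (its x, the long way) x 108 (its y) x 86 mm high, walls 4 mm, open at the top, with a white plaster slab inside whose flat top is 16 mm above the table; the inside is 148 x 100 mm. Origin: centre of its underside. Its x points away from the robot to within 0.25 rad.
- tub_rim (a point): Centre of the tub's mouth, at the height of its rim (86 mm above the table); axes as the tub's: x the long way, y the short way, z up. The lid's flat underside rests at this height when it is fully home.
- tub_floor (a point): Centre of the top of the plaster slab in the tub, 16 mm above the table: the pot stands on it.
- clip_far (a joint): Green spring clip, 44 mm wide, hinged on the tub's +x end 48 mm above the table, reaching 114 mm above the table and 94 mm out from the tub's centre. Rad: 0 at rest (spring-held), growing as its top is pushed outward. Its top is a sloping ramp ending in a nose that overhangs the lid's edge by 4.5 mm; passing it takes about 0.11 rad.
- clip_near (a joint): The same clip on the tub's -x end; rad, 0 at rest, growing as its top is pushed outward.
- lid: Green plastic lid, loose, about 150 g: plate 162 (its x, the long way) x 114 (its y) x 4 mm, white handle on top, four 8 mm deep inward-slanting tongues below that enter the tub with 4 mm play at each end, 5 mm at each side. Origin: centre, level with the tongues' tips (on the table at first); z up. The plate's underside is 8 mm, its top 12 mm above the origin. Fits either way round.
- lid_handle (a point): Centre of the lid's white handle, an upright rounded bar 16 mm thick (along the lid's x), 62 mm long (along the lid's y) and 32 mm tall, which stands on the plate; the point lies 28 mm above the lid's origin, 16 mm above the plate's top and 16 mm under the handle's top. Axes as the lid's.
- lid_seat (a point): Centre of the flat underside of the lid's plate, 8 mm above the lid's origin. Pressing: it meets the clip ramps 16 mm above home; the push rises to about 7 to 14 N in all (more off-centre) and falls when the edge passes the ramps, 7 mm above home; slight friction until the noses snap over the edge 1 mm above home; then it rests on the rim, at tub_rim.
- pot: Small grey hand-built clay pot, round, open at the top, 59 mm in diameter and 58 mm tall, nearly upright sides, about 130 g, loose. Origin: centre of its underside.
- pot_mid (a point): Centre of the pot, half-way up, 29 mm above its underside; z is up when it stands.
- cup: Bystander: pale plastic water cup, 71 mm across, 73 mm tall, origin at its underside. Leave it.
- cutter: Bystander: steel ring cutter, 66 mm across, 26 mm tall, origin at its underside. Leave it.
- kidney: Bystander: red rubber kidney, 43 x 84 x 8 mm, lying flat. Leave it.
- rib: Bystander: half-moon wooden rib, 40 x 89 x 8 mm, lying flat. Leave it.
Mind the look-alikes: they are no part of the job. There is more than one size of the lid; the one meant has the size given above. Leave any blue look-alike of the pot alone.

How it is judged:
By the outcome, as a careful person would: the job done as asked, in the order asked, and still so for the second after the job is handed in, while the arm keeps its last pose, push and grip.
It also fails if it takes over 64 s, if anything falls off the work surface, if the arm or the gripper's body presses on something with over 40 N, if the wrist force passes 120 N, or if a joint passes its speed limit or range.

## Working session

There is one attempt and no reset: what is moved stays moved. The work goes in short steps, Python scripts to look and compute and a tool call to move; the robot and the scene stay as the last step left them, time stands still between calls to the robot, and variables do not carry over. Pictures are saved under pics/ and viewed, at most 13 in all, crops included, and the job is handed in when it is done.

Besides the shell and the picture viewer there is one more tool, called after ">>>" as name([rows], argument=value, ...), one row to a line, values as JSON. jog_arm: Moves the arm, as the interface text tells. Its arguments: {"type":"object","properties":{"hand":{"type":"array"},"travel":{"type":"array"},"yaw":{"type":"array"},"grip_force":{"type":"number"}},"required":["hand","travel","yaw"]}

```bash
mkdir -p pics; python3 - <<'E'
from rig import env
import cv2,numpy as np
for n in("scene","top"):
    cv2.imwrite(f"pics/{n}0.png",env.get_image(n)[:,:,::-1]);c=env.calibration(n);print(n,c)
s=env.observe();print(s,env.finger_overhang)
E
```

```text
scene {'fx': 386.3183433189831, 'fy': 386.3183433189831, 'cx': 262.8373718106749, 'cy': 194.26552436766178, 'position': array([0.02027658, 1.09648866, 0.78728302]), 'rotation': array([[-0.83445688, -0.29922394,  0.46275992],
       [-0.55073456,  0.48225437, -0.68126512],
       [-0.01931716, -0.82334425, -0.56721345]])}
top {'fx': 491.02545313881996, 'fy': 491.02545313881996, 'cx': 259.2026036590784, 'cy': 193.1260112960554, 'position': array([0.31350954, 0.28237317, 1.70403798]), 'rotation': array([[ 1.02232066e-02, -9.87198391e-01,  1.59169164e-01],
       [-9.99946071e-01, -1.03838029e-02, -1.77284832e-04],
       [ 1.82779653e-03, -1.59158768e-01, -9.87251308e-01]])}
{'time_s': 0.1, 'q': array([ 5.73350602e+01,  2.18381276e+01,  7.43766283e+01,  4.14253747e-04,
        8.38592352e+01, -1.23352412e+01]), 'qvel': array([-0.07817421, -0.11544014, -0.02017302,  0.00813257,  0.08925598,
       -0.02055457]), 'joint_efforts': array([ 4.28109284e-03, -4.49219406e+01, -2.31656796e+01, -1.65678671e-04,
        3.65580003e-03,  3.36505821e-05]), 'position': array([0.19095299, 0.51554714, 0.24778643]), 'tool_rot': array([[-9.37708609e-01,  3.47422036e-01, -7.03046688e-04],
       [ 3.47422632e-01,  9.37708026e-01, -1.08326417e-03],
       [ 2.82902677e-04, -1.26004047e-03, -9.99999166e-01]]), 'ft_force': array([ 0.07002331, -0.55819167, -0.68465183]), 'wrist_torque': array([-0.0076367 ,  0.0116487 ,  0.02772873]), 'gripper_force': 0.0, 'grip_width': 0.08515414209477645} 0.017
```

View pics/scene0.png

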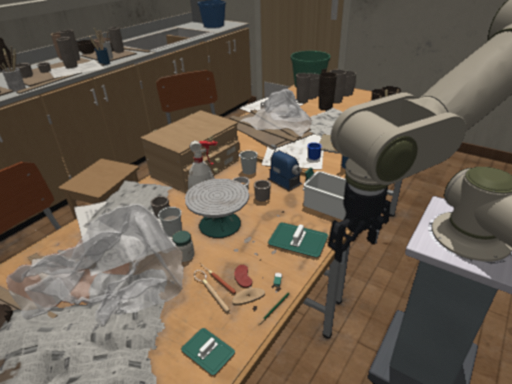

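View pics/top0.png

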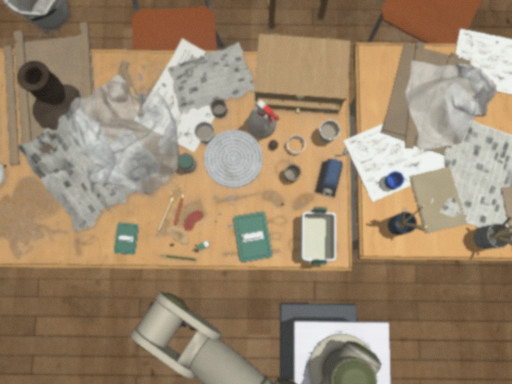

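Lid candidates: top (253,237) at about 34x48 px, which fits 162x114 mm, and top (126,238), which is too small. Pot candidates are top (290,173), (205,132), (219,108) and (329,131). The tub is at (319,236). I'll enlarge and measure.

```bash
cat > h.py <<'E'
from rig import env
import cv2,numpy as np
def ray(n,u,v,z):
    c=env.calibration(n);d=c["rotation"]@np.array([(u-c["cx"])/c["fx"],(v-c["cy"])/c["fy"],1]);p=np.array(c["position"])
    return p+d*(z-p[2])/d[2]
def proj(n,P):
    c=env.calibration(n);q=c["rotation"].T@(np.array(P)-c["position"]);return np.array([c["fx"]*q[0]/q[2]+c["cx"],c["fy"]*q[1]/q[2]+c["cy"]])
E
python3 - <<'E'
from h import *
t=cv2.imread("pics/top0.png");s=cv2.imread("pics/scene0.png")
a=cv2.resize(t[90:275,190:350],None,fx=3.2,fy=3.2,interpolation=cv2.INTER_CUBIC)
b=cv2.resize(s[130:270,140:345],(800,546),interpolation=cv2.INTER_CUBIC)
cv2.imwrite("pics/ct.png",a);cv2.imwrite("pics/cs.png",b)
hsv=cv2.cvtColor(t,cv2.COLOR_BGR2HSV)
m=cv2.inRange(hsv,(75,80,30),(95,255,160));m[:,:225]=0;m[:,345:]=0;m[:200]=0
cs=[c for c in cv2.findContours(m,cv2.RETR_EXTERNAL,cv2.CHAIN_APPROX_NONE)[0] if cv2.contourArea(c)>5]
for c in cs:
    (u,v),w,an=cv2.minAreaRect(c);box=cv2.boxPoints(((u,v),w,an))
    P=np.array([ray("top",*p,.012)[:2] for p in box]);print((u,v),w,an,P.mean(0).round(4),np.linalg.norm(P-np.roll(P,1,0),axis=1).round(3),np.degrees(np.arctan2(*(P-np.roll(P,1,0))[:,::-1].T)).round(1))
for p in[(290,173),(329,131),(205,132),(219,108)]:print(p,ray("top",*p,.05).round(3),proj("scene",ray("top",*p,.05)).round())
E
```

```text
(290, 173) [0.651 0.177 0.05 ] [261. 187.]
(329, 131) [0.802 0.041 0.05 ] [248. 159.]
(205, 132) [0.794 0.473 0.05 ] [170. 218.]
(219, 108) [0.881 0.426 0.05 ] [161. 202.]
```

View pics/ct.png

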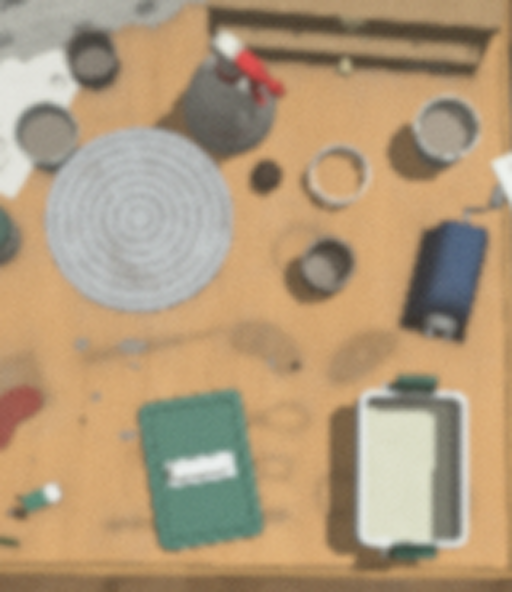

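View pics/cs.png

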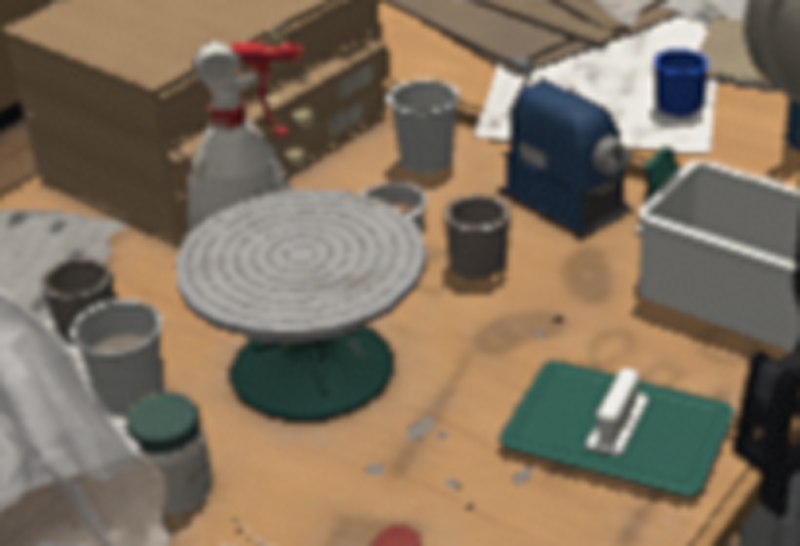

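The pot is the grey one at top (290,173) and scene (261,187): it stands alone and in reach, and the blue one is on the other table. The two others at the left are by the wheel, out of reach at x≥0.79 m. The lid is the big one at top (253,237), and the tub at (319,236) has clips at both ends.

```bash
python3 - <<'E'
from h import *
def rect(n,c,z):
    box=cv2.boxPoints(cv2.minAreaRect(c));P=np.array([ray(n,*p,z)[:2] for p in box]);D=P-np.roll(P,1,0);L=np.linalg.norm(D,axis=1)
    i=L.argmax();return P.mean(0).round(4),L.round(3),np.degrees(np.arctan2(D[:,1],D[:,0])).round(1)[[i,(i+2)%4]],box.round().tolist()
I={n:cv2.imread(f"pics/{n}0.png") for n in("top","scene")}
H={n:cv2.cvtColor(I[n],cv2.COLOR_BGR2HSV) for n in I}
def big(m,x0,x1,y0,y1,k=3):
    r=np.zeros_like(m);r[y0:y1,x0:x1]=m[y0:y1,x0:x1];r=cv2.morphologyEx(r,cv2.MORPH_CLOSE,np.ones((k,k)))
    cs=cv2.findContours(r,cv2.RETR_EXTERNAL,cv2.CHAIN_APPROX_NONE)[0];return max(cs,key=cv2.contourArea)
for p in[(250,225),(253,237),(319,236),(301,236),(290,173),(305,190)]:print(p,H["top"][p[1],p[0]])
for n,r in(("top",(230,276,205,265)),("scene",(262,332,220,262))):
    g=cv2.inRange(H[n],(60,60,20),(95,255,200));c=big(g,*r,7);print("lid",n,rect(n,c,.012))
    w=cv2.inRange(H[n],(0,0,150),(180,60,255));c=big(w,*r,3);u=cv2.minAreaRect(c);print(" handle",u,ray(n,*u[0],.035).round(4))
w=cv2.inRange(H["top"],(0,0,165),(180,70,255));c=big(w,297,342,205,270);print("tub",rect("top",c,.086))
for n,r in(("top",(276,306,158,190)),("scene",(250,274,174,207))):
    g=cv2.inRange(H[n],(0,0,0),(180,95,255));c=big(g,*r);x,y,a,b=cv2.boundingRect(c);print("pot",n,(x,y,a,b),ray(n,x+(a-1)/2,y+(b-1)/2,.029).round(4))
E
```

```text
(250, 225) [ 78  73 140]
(253, 237) [ 60   5 216]
(319, 236) [ 34  25 223]
(301, 236) [ 23  17 136]
(290, 173) [ 17  41 160]
(305, 190) [ 16 116 209]
lid top (array([0.4355, 0.3055]), array([0.151, 0.106, 0.151, 0.105]), array([-169.2,   11.3]), [[233.0, 218.0], [263.0, 212.0], [271.0, 255.0], [241.0, 261.0]])
 handle ((252.53599548339844, 235.94801330566406), (10.107028007507324, 22.539567947387695), 79.69515228271484) [0.4351 0.3032 0.035 ]
lid scene (array([0.4348, 0.3071]), array([0.161, 0.117, 0.175, 0.11 ]), array([-169.8,   11.9]), [[268.0, 245.0], [274.0, 220.0], [327.0, 234.0], [321.0, 258.0]])
 handle ((298.8000183105469, 234.4000244140625), (9.838698387145996, 19.677398681640625), 26.56505012512207) [0.4271 0.3122 0.035 ]
tub (array([0.4375, 0.0837]), array([0.111, 0.171, 0.113, 0.171]), array([179.2,  -0.2]), [[302.0, 261.0], [302.0, 209.0], [336.0, 209.0], [336.0, 261.0]])
pot top (283, 163, 19, 19) [0.6592 0.1687 0.029 ]
pot scene (254, 174, 20, 28) [0.6602 0.1492 0.029 ]
```

>>> jog_arm([
  [0.047, -0.035, -0.005],
  [0.047, -0.035, -0.005],
  [0.047, -0.035, -0.005],
  [0.047, -0.035, -0.005],
  [0.047, -0.035, -0.005],
], hand=[0.085, 0.085, 0.085, 0.085, 0.085], yaw=[0, 0, 0, 0, 0], grip_force=30)

```text
time_s: 0.72
position: [0.4273, 0.3393, 0.223]
tool_rot: [[-0.938, 0.347, -0.001], [0.347, 0.938, -0.0], [0.0, -0.0, -1.0]]
ft_force: [0.2, 0.8, 0.7]
grip_width: 0.085
gripper_force: 0.0
```

>>> jog_arm([
  [0.047, -0.035, -0.01],
  [0.047, -0.035, -0.01],
  [0.047, -0.035, -0.01],
  [0.046, -0.034, -0.01],
  [0.045, -0.034, -0.01],
], hand=[0.085, 0.085, 0.085, 0.085, 0.085], yaw=[0, 0, 0, 0, 0])

```text
time_s: 1.35
position: [0.6593, 0.1663, 0.1725]
tool_rot: [[-0.938, 0.348, -0.001], [0.348, 0.938, 0.0], [0.001, -0.0, -1.0]]
ft_force: [-0.5, -0.1, -0.2]
grip_width: 0.0849
gripper_force: 0.0
```

>>> jog_arm([
  [0, 0, 0],
  [0, 0, 0],
  [0, 0, 0],
  [0, 0, 0],
  [0, 0, 0],
], hand=[0.085, 0.085, 0.085, 0.085, 0.085], yaw=[0, 0, 0, 0, 0])

```text
time_s: 1.98
position: [0.6578, 0.1683, 0.1737]
tool_rot: [[-0.938, 0.347, 0.0], [0.347, 0.938, 0.0], [-0.0, 0.0, -1.0]]
ft_force: [-0.2, 0.6, 0.0]
grip_width: 0.0851
gripper_force: 0.0
```

```bash
python3 - <<'E'
from h import *
a=env.get_image("top");b=env.get_image("scene")
cv2.imwrite("pics/top1.png",a[:,:,::-1]);cv2.imwrite("pics/scene1.png",b[:,:,::-1])
A=cv2.resize(a[90:275,190:350,::-1],None,fx=3.2,fy=3.2,interpolation=cv2.INTER_CUBIC)[:,:400]
B=cv2.resize(b[110:290,190:320,::-1],None,fx=3.0,fy=3.29,interpolation=cv2.INTER_CUBIC)
cv2.imwrite("pics/c1.png",np.hstack([A[:592],B[:592]]))
t=cv2.imread("pics/top0.png")[:,:,0].astype(int)
for v in(218,230,242,254):print(v,t[v,294:344])
for u in(305,308,330,333):print(u,t[200:272,u])
print(env.observe()["position"])
E
```

```text
218 [ 93  82  74  73  70  74  85 123 179 213 207 188 181 175 164 159 156 159
 156 157 159 159 160 156 157 155 160 157 153 145 129 123 114 110 113 106
 101  95  97 132 178 195 167 134 120 122 117 119 122 123]
230 [ 70  68  67  68  72  73  86 125 180 217 215 201 200 201 203 203 201 200
 199 198 200 202 197 197 197 199 199 198 197 197 191 168 134 115 113 109
 102  94 100 134 177 197 170 134 122 120 118 118 122 121]
242 [ 71  69  68  68  69  71  91 133 187 216 214 202 197 198 199 199 201 199
 198 200 200 198 197 197 198 198 195 202 202 193 169 136 113 111 111 106
 100  92  99 128 179 195 167 131 120 120 119 119 117 120]
254 [ 67  70  68  70  70  75  95 140 190 216 212 202 202 200 200 199 200 201
 199 202 202 202 203 198 200 198 199 200 198 193 169 135 115 111 112 108
 104  97  98 126 174 194 169 134 119 120 120 120 121 121]
305 [ 99 103 102 103 105 109 112 116 117 119 130 161 192 198 167 135 135 163
 188 199 200 203 201 202 204 203 204 207 205 202 201 201 202 203 199 201
 201 200 200 205 202 203 202 201 199 201 202 203 204 202 202 201 203 202
 202 202 205 210 216 202 153  98  73  69  68 
[... 254 characters left out ...]
00 202 203 210 221 218 187 131  95  85  75  65  60  67  79  93  93  85]
330 [115 117 117 121 120 121 122 123 121 120 121 145 181 193 156 112  94  98
 101 100  99 103 102  98 103  99 100 104  98 100 102 101 100  99 101  99
 100 100 102 103 102 100 100  97  98 101  99 101 101 102 100 102 105 105
 104 105 105 119 154 190 190 154 125 118 121 117 111 104 103  98  93  86]
333 [115 115 116 119 120 123 123 123 121 122 120 137 173 205 203 171 144 131
 132 132 128 131 130 130 130 131 132 130 131 129 134 131 131 130 133 130
 132 132 132 131 127 127 128 129 126 125 129 126 125 129 129 130 128 127
 126 128 133 152 185 199 182 144 123 123 118 115 109 104 101  98  90  87]
[0.65789146 0.16800268 0.1735213 ]
```

View pics/c1.png

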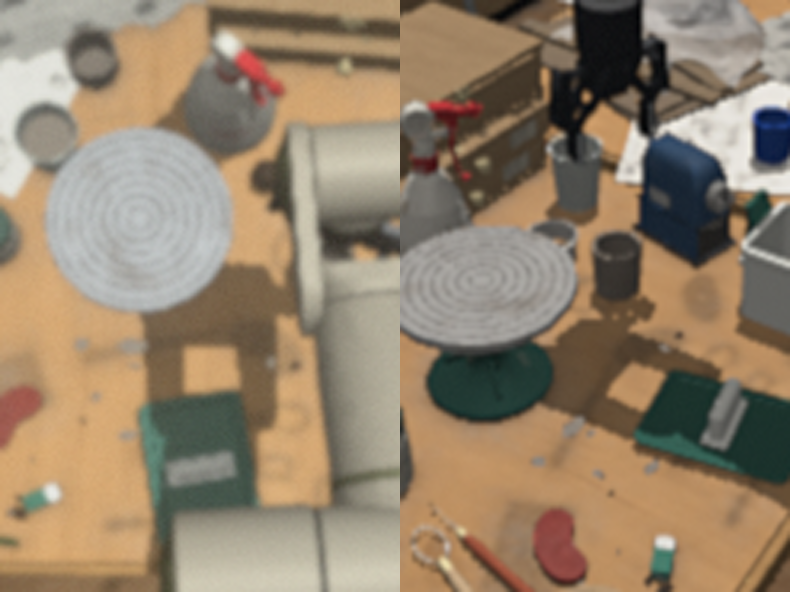

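The picture shows the hand over the pot: the open fingers are at scene about (375,150)/3 in the crop, above the pot, and clear of the wheel and the sharpener. Lowering onto it now.

>>> jog_arm([
  [0, 0, -0.04],
  [0, 0, -0.04],
  [0, 0, -0.025],
  [0, 0, 0],
  [0, 0, 0],
], hand=[0.085, 0.085, 0.085, 0.085, 0.085], yaw=[0, 0, 0, 0, 0])

```text
time_s: 2.7
position: [0.6587, 0.1678, 0.0698]
tool_rot: [[-0.938, 0.347, 0.002], [0.347, 0.938, 0.0], [-0.002, 0.001, -1.0]]
ft_force: [0.7, 1.0, 0.3]
grip_width: 0.0849
gripper_force: 0.0
```

```bash
python3 - <<'E'
from h import *
print("tub",ray("top",319.2,235.65,.086).round(4))
P=[ray("top",u,v,.086)[:2] for u,v in((301.35,218),(301.04,254),(336.33,218),(336.3,254),(305,210.9),(333,211.55))]
for i in(0,2):d=P[i]-P[i+1];print(np.degrees(np.arctan2(d[1],d[0])))
d=P[4]-P[5];print(np.degrees(np.arctan2(-d[0],d[1])))
b=env.get_image("scene");cv2.imwrite("pics/scene2.png",b[:,:,::-1])
B=cv2.resize(b[130:230,210:330,::-1],None,fx=5,fy=5,interpolation=cv2.INTER_CUBIC)
cv2.imwrite("pics/c2.png",B);print(env.observe()["position"],proj("scene",env.observe()["position"]))
E
```

```text
tub [0.4346 0.0831 0.086 ]
-0.6880443507145615
-0.894238731649708
-0.7406592682813201
[0.658799   0.16783648 0.07004038] [260.66019794 180.26800082]
```

View pics/c2.png

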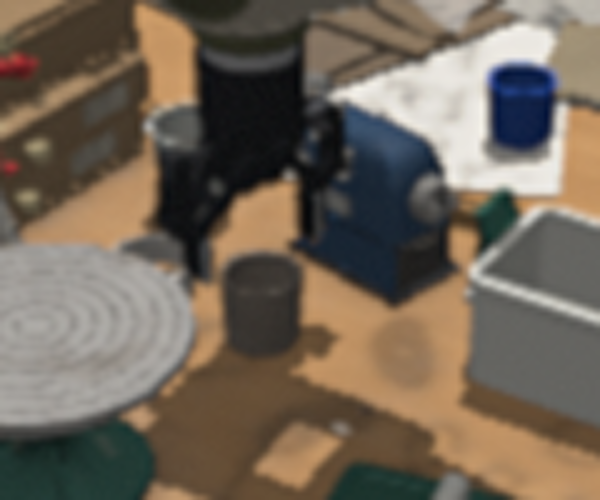

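```bash
python3 - <<'E'
from h import *
I=cv2.imread("pics/scene2.png");b=cv2.resize(I,None,fx=5,fy=5,interpolation=cv2.INTER_CUBIC)
print(ray("scene",262.4,183.6,.058),ray("scene",262.4,191.5,.029))
g=cv2.cvtColor(I,cv2.COLOR_BGR2HSV)
for v in(186,190,194,198):print(v,g[v,248:276,1],g[v,248:276,2])
print(I[176:208,262].tolist())
E
```

```text
[0.65245556 0.1669629  0.058     ] [0.64961061 0.17231429 0.029     ]
186 [ 62  98  89  83 101 108  88  50  36  42  41  40  40  44  43  38  42  42
  40  40  31  56 106 117 117 116 115 116] [ 90 117 117 111 129 130  98  66  56  54  56  57  58  58  59  60  61  61
  63  64  58  64 113 168 191 189 186 183]
190 [ 81 117 120 117 118 117 110  62  33  40  40  40  39  43  40  41  42  42
  44  36  28  84 108 114 115 113 113 113] [174 190 194 194 194 176 121  66  54  58  58  58  59  59  58  56  55  54
  52  50  45  73 139 183 197 196 194 194]
194 [ 22  76 107 109 110 111 106  77  36  37  40  40  46  46  41  45  42  38
  39  36  33  94 117 122 122 123 123 121] [151 157 167 168 170 165 127  76  56  55  57  57  56  56  56  57  55  53
  52  49  46  76 139 170 173 172 174 185]
198 [ 41 111 120 118 117 117 113  95  52  36  36  36  40  42  38  43  40  41
  36  36  79 105 122 124 122 122 121 125] [119 152 180 186 187 172 133  86  59  57  56  57  57  55  53  53  51  50
  50  49  58  80  96 101 100 100  97 102]
[[103, 146, 189], [103, 147, 189], [103, 145, 189], [101, 135, 171], [88, 102, 117], [58, 62, 67], [46, 51, 55], [50, 54, 59], [49, 55, 59], [49, 54, 59], [49, 54, 59], [53, 58, 63], [55, 60, 65], [50, 55, 60], [49, 54, 58], [48, 53, 58], [48, 53, 58], [46, 51, 55], [47, 52, 56], [46, 51, 55], [46, 51, 55], [47, 51, 56], [45, 50, 53], [46, 50, 54], [45, 51, 58], [46, 59, 73], [49, 71, 92], [52, 75, 98], [52, 75, 99], [54, 77, 101], [55, 79, 103], [55, 79, 103]]
```

>>> jog_arm([
  [-0.003, 0.001, -0.01],
  [0, 0, -0.014],
  [0, 0, -0.014],
  [0, 0, 0],
  [0, 0, 0],
], hand=[0.085, 0.085, 0.085, 0.085, 0.085], yaw=[0, 0, 0, 0, 0])

```text
time_s: 3.38
position: [0.6553, 0.1687, 0.0304]
tool_rot: [[-0.938, 0.347, 0.0], [0.347, 0.938, -0.0], [-0.0, 0.0, -1.0]]
ft_force: [-0.3, 0.3, -0.6]
grip_width: 0.0849
gripper_force: 0.0
```

>>> jog_arm([
  [0, 0, 0],
  [0, 0, 0],
  [0, 0, 0],
  [0, 0, 0],
  [0, 0, 0],
], hand=[0.07, 0.065, 0.06, 0.055, 0.05], yaw=[0, 0, 0, 0, 0], grip_force=30)

```text
time_s: 4.0
position: [0.6554, 0.1688, 0.0308]
tool_rot: [[-0.938, 0.347, 0.001], [0.347, 0.938, 0.0], [-0.001, 0.001, -1.0]]
ft_force: [-0.2, 0.5, 3.8]
grip_width: 0.0578
gripper_force: 32.4
```

>>> jog_arm([
  [0, 0, 0],
  [0, 0, 0],
  [0, 0, 0.01],
  [0, 0, 0.02],
  [0, 0, 0],
], hand=[0.05, 0.05, 0.05, 0.05, 0.05], yaw=[0, 0, 0, 0, 0])

```text
time_s: 4.62
position: [0.6555, 0.1687, 0.0615]
tool_rot: [[-0.938, 0.347, 0.002], [0.347, 0.938, 0.0], [-0.002, 0.001, -1.0]]
ft_force: [0.1, -0.1, -1.2]
grip_width: 0.0573
gripper_force: 32.4
```

>>> jog_arm([
  [0, 0, 0.043],
  [0, 0, 0.043],
  [0, 0, 0.043],
  [-0.0276, -0.0107, 0],
  [-0.0276, -0.0107, 0],
], hand=[0.05, 0.05, 0.05, 0.05, 0.05], yaw=[0, 0, 0, -0.154, -0.154])

```text
time_s: 5.25
position: [0.5988, 0.147, 0.1885]
tool_rot: [[-0.785, 0.619, -0.001], [0.619, 0.785, -0.0], [0.001, -0.001, -1.0]]
ft_force: [0.2, 0.0, -1.7]
grip_width: 0.0575
gripper_force: 33.0
```

>>> jog_arm([
  [-0.0276, -0.0107, 0],
  [-0.0276, -0.0107, 0],
  [-0.0276, -0.0107, 0],
  [-0.0276, -0.0107, 0],
  [-0.0276, -0.0107, 0],
], hand=[0.05, 0.05, 0.05, 0.05, 0.05], yaw=[-0.154, -0.154, -0.154, -0.154, -0.154])

```text
time_s: 5.88
position: [0.4605, 0.0935, 0.1885]
tool_rot: [[-0.133, 0.991, -0.002], [0.991, 0.133, -0.0], [0.0, -0.002, -1.0]]
ft_force: [0.8, 0.3, -0.9]
grip_width: 0.0574
gripper_force: 33.0
```

>>> jog_arm([
  [-0.0276, -0.0107, 0],
  [0, 0, 0],
  [0, 0, 0],
  [0, 0, 0],
  [0, 0, 0],
], hand=[0.05, 0.05, 0.05, 0.05, 0.05], yaw=[-0.154, 0, 0, 0, 0])

```text
time_s: 6.5
position: [0.4346, 0.0832, 0.1891]
tool_rot: [[0.015, 1.0, -0.0], [1.0, -0.015, 0.0], [0.0, -0.0, -1.0]]
ft_force: [-0.4, 0.9, -0.4]
grip_width: 0.0573
gripper_force: 33.0
```

```bash
python3 - <<'E'
from h import *
s=env.observe();print(s["position"],s["tool_rot"].round(3).tolist(),s["grip_width"],proj("top",[.4346,.0831,.086]))
b=env.get_image("scene");cv2.imwrite("pics/scene3.png",b[:,:,::-1])
cv2.imwrite("pics/c3.png",cv2.resize(b[110:250,250:430,::-1],None,fx=4,fy=4,interpolation=cv2.INTER_CUBIC))
E
```

```text
[0.43460224 0.08324822 0.18909365] [[0.015, 1.0, -0.0], [1.0, -0.015, 0.0], [0.0, -0.0, -1.0]] 0.057266404919540846 [319.19978194 235.66276832]
```

View pics/c3.png

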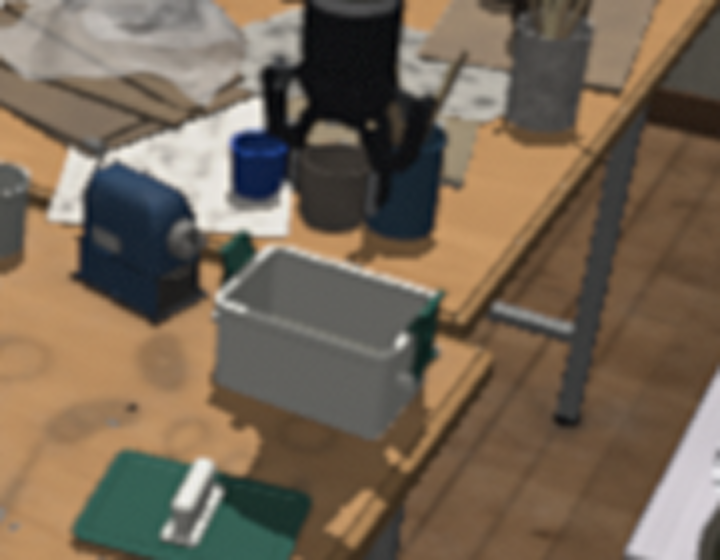

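The pot hangs upright in the hand over the tub at crop (335,185), with the tub mouth at about crop (332,300). Lowering it now.

>>> jog_arm([
  [0, 0, -0.05],
  [0, 0, -0.04],
  [0, 0, -0.02],
  [0, 0, -0.02],
  [0, 0, -0.006],
], hand=[0.05, 0.05, 0.05, 0.05, 0.05], yaw=[0, 0, 0, 0, 0])

```text
time_s: 7.18
position: [0.4341, 0.0832, 0.0524]
tool_rot: [[0.016, 1.0, -0.002], [1.0, -0.016, 0.0], [0.0, -0.002, -1.0]]
ft_force: [-0.2, 0.5, -1.7]
grip_width: 0.0577
gripper_force: 33.0
```

>>> jog_arm([
  [0, 0, -0.002],
  [0, 0, -0.001],
  [0, 0, -0.001],
  [0, 0, -0.001],
  [0, 0, 0],
], hand=[0.05, 0.05, 0.05, 0.05, 0.05], yaw=[0, 0, 0, 0, 0])

```text
time_s: 7.8
position: [0.4343, 0.0831, 0.0484]
tool_rot: [[0.016, 1.0, 0.0], [1.0, -0.016, 0.0], [0.0, 0.0, -1.0]]
ft_force: [0.0, -1.0, -1.7]
grip_width: 0.0579
gripper_force: 33.0
```

```bash
python3 - <<'E'
from h import *
print(proj("scene",[.4346,.0831,.086]),[proj("scene",[.4346+a,.0831+b,.086]).round(1).tolist() for a,b in((.078,-.054),(.078,.054),(-.078,.054),(-.078,-.054))])
E
```

```text
[331.02808716 183.61396356] [[317.3, 170.1], [302.4, 184.4], [346.5, 198.8], [359.6, 182.8]]
```

>>> jog_arm([
  [0, 0, -0.001],
  [0, 0, -0.001],
  [0, 0, 0],
  [0, 0, 0],
  [0, 0, 0],
], hand=[0.05, 0.05, 0.05, 0.05, 0.05], yaw=[0, 0, 0, 0, 0])

```text
time_s: 8.43
position: [0.4343, 0.0831, 0.0467]
tool_rot: [[0.016, 1.0, 0.0], [1.0, -0.016, -0.0], [-0.0, 0.001, -1.0]]
ft_force: [-1.3, -0.2, 6.4]
grip_width: 0.0573
gripper_force: 33.1
```

>>> jog_arm([
  [0, 0, 0],
  [0, 0, 0],
  [0, 0, 0],
  [0, 0, 0],
  [0, 0, 0],
], hand=[0.06, 0.065, 0.07, 0.078, 0.085], yaw=[0, 0, 0, 0, 0])

```text
time_s: 9.05
position: [0.4343, 0.0831, 0.0463]
tool_rot: [[0.016, 1.0, -0.0], [1.0, -0.016, 0.0], [0.0, -0.0, -1.0]]
ft_force: [-0.0, -0.4, 0.2]
grip_width: 0.085
gripper_force: 0.0
```

>>> jog_arm([
  [0, 0, 0],
  [0, 0, 0.01],
  [0, 0, 0.03],
  [0, 0, 0.05],
  [0, 0, 0.06],
], hand=[0.085, 0.085, 0.085, 0.085, 0.085], yaw=[0, 0, 0, 0, 0])

```text
time_s: 9.68
position: [0.4336, 0.0832, 0.1982]
tool_rot: [[0.016, 1.0, -0.001], [1.0, -0.016, 0.0], [0.0, -0.001, -1.0]]
ft_force: [1.0, -0.2, -0.0]
grip_width: 0.0849
gripper_force: 0.0
```

>>> jog_arm([
  [0, 0.0444, 0],
  [0, 0.0444, 0],
  [0, 0.0444, 0],
  [0.001, 0.0444, 0],
  [0.0005, 0.0444, 0],
], hand=[0.085, 0.07, 0.06, 0.05, 0.05], yaw=[0.043, 0.043, 0.043, 0.043, 0.043])

```text
time_s: 10.3
position: [0.4354, 0.3066, 0.1971]
tool_rot: [[-0.199, 0.98, 0.001], [0.98, 0.199, 0.0], [0.0, 0.001, -1.0]]
ft_force: [0.1, 0.6, -0.3]
grip_width: 0.0498
gripper_force: 0.0
```

>>> jog_arm([
  [0, 0, -0.05],
  [0, 0, -0.05],
  [0, 0, 0],
  [0, 0, 0],
  [0, 0, 0],
], hand=[0.05, 0.05, 0.05, 0.05, 0.05], yaw=[0, 0, 0, 0, 0])

```text
time_s: 10.92
position: [0.4367, 0.3054, 0.0985]
tool_rot: [[-0.198, 0.98, 0.004], [0.98, 0.198, 0.001], [0.001, 0.004, -1.0]]
ft_force: [0.1, 0.4, -0.3]
grip_width: 0.0497
gripper_force: 0.0
```

```bash
python3 - <<'E'
from h import *
s=env.observe();p=s["position"];print(p,proj("scene",p),proj("scene",p-[0,0,.055]))
b=env.get_image("scene");t=env.get_image("top");cv2.imwrite("pics/top4.png",t[:,:,::-1])
B=cv2.resize(b[150:270,230:350,::-1],None,fx=3.3,fy=3.3,interpolation=cv2.INTER_CUBIC)
A=cv2.resize(t[195:275,270:350,::-1],(396,396),interpolation=cv2.INTER_CUBIC)
cv2.imwrite("pics/c4.png",np.hstack([B,A]))
E
```

```text
[0.43669333 0.30543691 0.09847975] [297.76953805 215.27374703] [297.18061642 229.8714485 ]
```

View pics/c4.png

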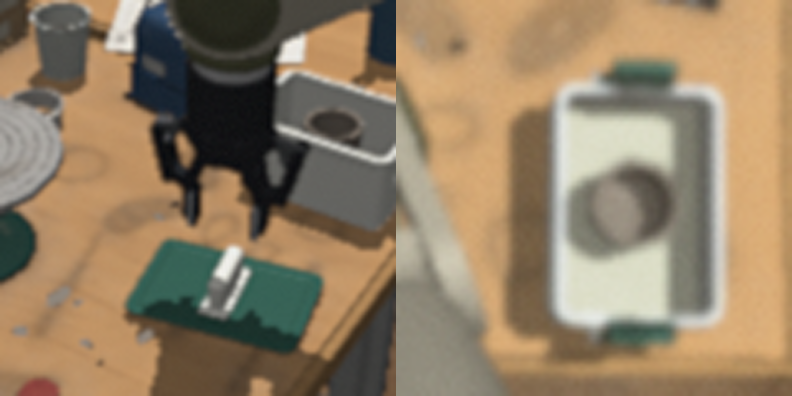

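The pot stands upright in the tub (right crop about (633,203), tub centre about (637,205)). The open fingers straddle the handle (left crop about (225,275)). Going down to grip it.

>>> jog_arm([
  [-0.001, 0.001, -0.03],
  [0, 0, -0.02],
  [0, 0, -0.01],
  [0, 0, -0.005],
  [0, 0, 0],
], hand=[0.05, 0.05, 0.05, 0.05, 0.05], yaw=[0, 0, 0, 0, 0])

```text
time_s: 11.65
position: [0.435, 0.3062, 0.0317]
tool_rot: [[-0.198, 0.98, 0.001], [0.98, 0.198, 0.0], [0.0, 0.001, -1.0]]
ft_force: [-0.6, -0.0, 0.3]
grip_width: 0.05
gripper_force: 0.0
```

>>> jog_arm([
  [0, 0, 0],
  [0, 0, 0],
  [0, 0, 0],
  [0, 0, 0],
  [0, 0, 0],
], hand=[0.04, 0.03, 0.02, 0.01, 0.0], yaw=[0, 0, 0, 0, 0], grip_force=60)

```text
time_s: 12.28
position: [0.4349, 0.3062, 0.0316]
tool_rot: [[-0.198, 0.98, 0.0], [0.98, 0.198, 0.0], [0.0, 0.0, -1.0]]
ft_force: [-0.3, 0.4, 4.5]
grip_width: 0.0147
gripper_force: 58.7
```

>>> jog_arm([
  [0, 0, 0],
  [0, 0, 0],
  [0, 0, 0],
  [0, 0, 0],
  [0, 0, 0],
], hand=[0.0, 0.0, 0.0, 0.0, 0.0], yaw=[0, 0, 0, 0, 0], grip_force=100)

```text
time_s: 12.9
position: [0.4349, 0.3062, 0.0317]
tool_rot: [[-0.198, 0.98, 0.001], [0.98, 0.198, 0.0], [0.0, 0.001, -1.0]]
ft_force: [-0.7, -0.6, 5.7]
grip_width: 0.0147
gripper_force: 97.3
```

>>> jog_arm([
  [0, 0, 0.02],
  [0, 0, 0.04],
  [0, 0, 0.05],
  [0, 0, 0.055],
  [0, 0, 0],
], hand=[0.0, 0.0, 0.0, 0.0, 0.0], yaw=[0, 0, 0, 0, 0])

```text
time_s: 13.52
position: [0.4359, 0.3067, 0.1998]
tool_rot: [[-0.198, 0.98, 0.007], [0.98, 0.198, 0.003], [0.001, 0.007, -1.0]]
ft_force: [0.1, 0.7, -2.2]
grip_width: 0.0145
gripper_force: 97.9
```

>>> jog_arm([
  [0, -0.0446, 0],
  [0, -0.0446, 0],
  [0, -0.0446, 0],
  [0, -0.0446, 0],
  [0, -0.0446, 0],
], hand=[0.0, 0.0, 0.0, 0.0, 0.0], yaw=[-0.043, -0.043, -0.043, -0.043, -0.042])

```text
time_s: 14.15
position: [0.4339, 0.0818, 0.1949]
tool_rot: [[0.016, 1.0, -0.003], [1.0, -0.016, 0.0], [0.0, -0.003, -1.0]]
ft_force: [0.9, 0.7, -1.7]
grip_width: 0.0146
gripper_force: 97.7
```

>>> jog_arm([
  [0, 0, -0.02],
  [0, 0, -0.02],
  [0, 0, 0],
  [0, 0, 0],
  [0, 0, 0],
], hand=[0.0, 0.0, 0.0, 0.0, 0.0], yaw=[0, 0, 0, 0, 0])

```text
time_s: 14.78
position: [0.435, 0.0832, 0.1568]
tool_rot: [[0.015, 1.0, 0.001], [1.0, -0.015, -0.0], [-0.0, 0.001, -1.0]]
ft_force: [-0.5, 0.9, -1.3]
grip_width: 0.0143
gripper_force: 97.8
```

```bash
python3 - <<'E'
from h import *
s=env.observe();p=s["position"];print(p,s["tool_rot"].round(3).tolist())
b=env.get_image("scene");t=env.get_image("top");cv2.imwrite("pics/top5.png",t[:,:,::-1]);cv2.imwrite("pics/scene5.png",b[:,:,::-1])
B=cv2.resize(b[140:220,280:390,::-1],None,fx=7,fy=7,interpolation=cv2.INTER_CUBIC)
z=p[2]-.0317+.008;print(z)
C=np.array([ [.081,-.057],[.081,.057],[-.081,.057],[-.081,-.057]])
y=p[:2]
R=s["tool_rot"][:2,:2]@np.array([[0,1],[1,0]])
for c in C:
    q=proj("scene",[*(y+R@c),z+.004]);print("lid",q.round(1),((q-[280,140])*7).round())
for a,bb in C*[.078/.081,.054/.057]:
    q=proj("scene",[.4346+a+.0137*0,.0831+bb-.0137*a,.086]);print("tub",q.round(1),((q-[280,140])*7).round())
cv2.imwrite("pics/c5.png",B)
E
```

```text
[0.43496219 0.08324819 0.15675388] [[0.015, 1.0, 0.001], [1.0, -0.015, -0.0], [-0.0, 0.001, -1.0]]
0.13305387734767182
lid [318.  156.6] [266. 116.]
lid [301.6 171.1] [151. 218.]
lid [348.2 185.9] [477. 322.]
lid [362.7 169.6] [579. 207.]
tub [317.4 170. ] [262. 210.]
tub [302.6 184.3] [158. 310.]
tub [346.3 198.9] [464. 413.]
tub [359.5 183. ] [556. 301.]
```

View pics/c5.png

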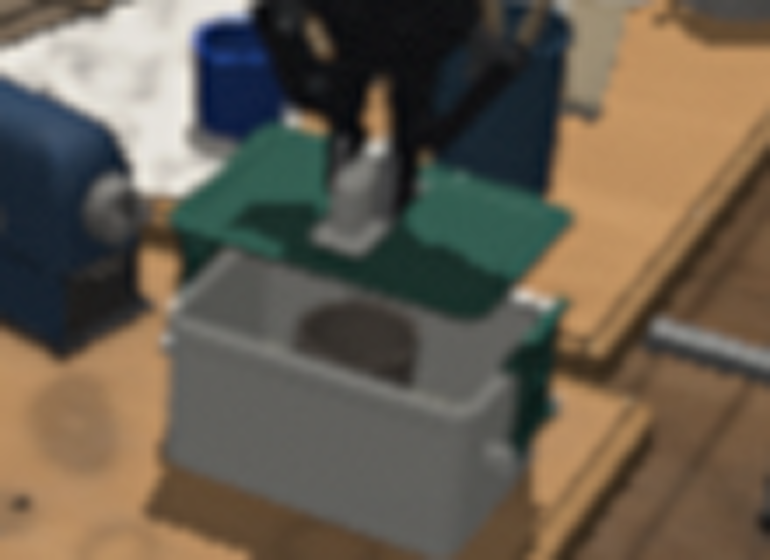

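The lid is level over the tub, and the lid corners at crop (172,215), (475,318) line up with the rim corners (172,315), (465,412), shifted only by the height. Pressing straight down.

>>> jog_arm([
  [0, 0, -0.015],
  [0, 0, -0.01],
  [0, 0, -0.003],
  [0, 0, 0],
  [0, 0, 0],
], hand=[0.0, 0.0, 0.0, 0.0, 0.0], yaw=[0, 0, 0, 0, 0], grip_force=120)

```text
time_s: 15.5
position: [0.4349, 0.0831, 0.1287]
tool_rot: [[0.015, 1.0, 0.001], [1.0, -0.015, -0.0], [-0.0, 0.001, -1.0]]
ft_force: [-1.4, -0.4, -1.0]
grip_width: 0.0144
gripper_force: 119.4
```

>>> jog_arm([
  [0, 0, -0.002],
  [0, 0, -0.002],
  [0, 0, -0.001],
  [0, 0, 0],
  [0, 0, 0],
], hand=[0.0, 0.0, 0.0, 0.0, 0.0], yaw=[0, 0, 0, 0, 0])

```text
time_s: 16.12
position: [0.4347, 0.0831, 0.1233]
tool_rot: [[0.015, 1.0, -0.0], [1.0, -0.015, -0.0], [-0.0, -0.0, -1.0]]
ft_force: [-1.4, 0.0, -0.4]
grip_width: 0.0139
gripper_force: 119.7
```

>>> jog_arm([
  [0, 0, -0.001],
  [0, 0, -0.001],
  [0, 0, -0.001],
  [0, 0, 0],
  [0, 0, 0],
], hand=[0.0, 0.0, 0.0, 0.0, 0.0], yaw=[0, 0, 0, 0, 0])

```text
time_s: 16.75
position: [0.4351, 0.0831, 0.1206]
tool_rot: [[0.015, 1.0, 0.001], [1.0, -0.015, -0.0], [-0.0, 0.001, -1.0]]
ft_force: [-2.8, -0.4, 5.5]
grip_width: 0.0138
gripper_force: 120.3
```

>>> jog_arm([
  [0, 0, -0.001],
  [0, 0, -0.001],
  [0, 0, 0],
  [0, 0, 0],
  [0, 0, 0],
], hand=[0.0, 0.0, 0.0, 0.0, 0.0], yaw=[0, 0, 0, 0, 0])

```text
time_s: 17.38
position: [0.4353, 0.0831, 0.1189]
tool_rot: [[0.015, 1.0, 0.002], [1.0, -0.015, -0.0], [-0.0, 0.002, -1.0]]
ft_force: [-3.5, -0.1, 8.0]
grip_width: 0.0142
gripper_force: 120.9
```

>>> jog_arm([
  [-0.001, 0, 0],
  [-0.0005, 0, -0.001],
  [0, 0, -0.001],
  [0, 0, 0],
  [0, 0, 0],
], hand=[0.0, 0.0, 0.0, 0.0, 0.0], yaw=[0, 0, 0, 0, 0])

```text
time_s: 18.0
position: [0.4344, 0.0831, 0.1173]
tool_rot: [[0.015, 1.0, 0.004], [1.0, -0.015, -0.0], [-0.0, 0.004, -1.0]]
ft_force: [-1.9, -0.2, 11.0]
grip_width: 0.0139
gripper_force: 121.1
```

>>> jog_arm([
  [0, 0, -0.001],
  [0, 0, -0.001],
  [0, 0, 0],
  [0, 0, 0],
  [0, 0, 0],
], hand=[0.0, 0.0, 0.0, 0.0, 0.0], yaw=[0, 0, 0, 0, 0])

```text
time_s: 18.62
position: [0.4333, 0.0831, 0.1142]
tool_rot: [[0.015, 1.0, -0.0], [1.0, -0.015, 0.0], [0.0, -0.0, -1.0]]
ft_force: [0.8, -0.1, 1.4]
grip_width: 0.0139
gripper_force: 119.9
```

>>> jog_arm([
  [0, 0, -0.001],
  [0, 0, -0.001],
  [0, 0, -0.001],
  [0, 0, 0],
  [0, 0, 0],
], hand=[0.0, 0.0, 0.0, 0.0, 0.0], yaw=[0, 0, 0, 0, 0])

```text
time_s: 19.25
position: [0.433, 0.0831, 0.111]
tool_rot: [[0.015, 1.0, -0.001], [1.0, -0.015, 0.0], [0.0, -0.001, -1.0]]
ft_force: [0.4, 0.1, -7.8]
grip_width: 0.0139
gripper_force: 118.7
```

>>> jog_arm([
  [0, 0, -0.001],
  [0, 0, -0.001],
  [0, 0, 0],
  [0, 0, 0],
  [0, 0, 0],
], hand=[0.0, 0.0, 0.0, 0.0, 0.0], yaw=[0, 0, 0, 0, 0])

```text
time_s: 19.88
position: [0.4334, 0.0831, 0.1099]
tool_rot: [[0.015, 1.0, 0.001], [1.0, -0.015, -0.0], [-0.0, 0.001, -1.0]]
ft_force: [-1.9, -0.2, 5.5]
grip_width: 0.0142
gripper_force: 120.4
```

>>> jog_arm([
  [0, 0, -0.001],
  [0, 0, -0.0005],
  [0, 0, 0],
  [0, 0, 0],
  [0, 0, 0],
], hand=[0.0, 0.0, 0.0, 0.0, 0.0], yaw=[0, 0, 0, 0, 0])

```text
time_s: 20.5
position: [0.4335, 0.0831, 0.1099]
tool_rot: [[0.015, 1.0, 0.002], [1.0, -0.015, -0.0], [-0.0, 0.002, -1.0]]
ft_force: [-8.6, -0.5, 27.3]
grip_width: 0.0142
gripper_force: 123.5
```

```bash
python3 - <<'E'
from h import *
b=env.get_image("scene")
cv2.imwrite("pics/c6.png",cv2.resize(b[140:220,280:390,::-1],None,fx=7,fy=7,interpolation=cv2.INTER_CUBIC))
s=env.observe();print(s["position"],s["ft_force"],s["time_s"])
E
```

```text
[0.43345547 0.08312842 0.10988117] [-8.09966791 -1.12262324 26.35006233] 20.55
```

View pics/c6.png

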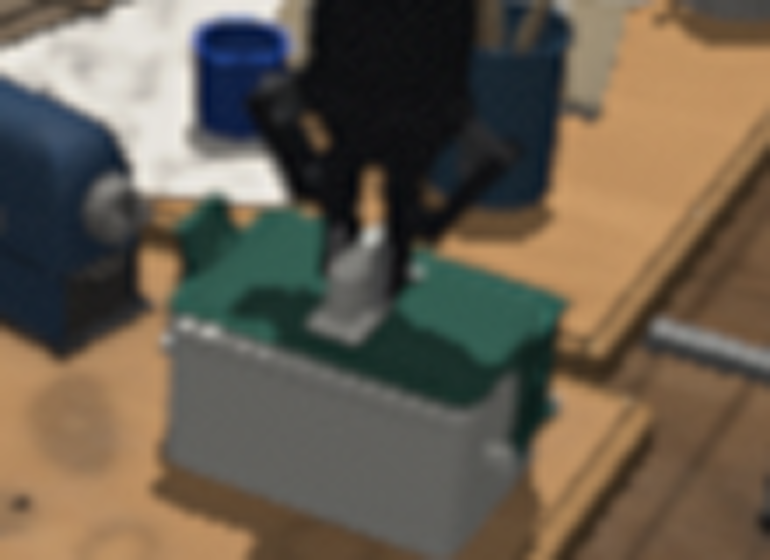

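```bash
python3 - <<'E'
from h import *
b=env.get_image("scene")[:,:,::-1]
for s in(-1,1):
  for y in(-.022,.022):
    for dx,z in((.0765,.092),(.09,.114)):
      print(s,y,z,((proj("scene",[.4346+s*dx,.0831+y-.0137*s*dx,z])-[280,140])*7).round())
o=cv2.imread("pics/scene5.png")
f=lambda i:cv2.resize(i[172:212,340:368],None,fx=14,fy=14,interpolation=cv2.INTER_CUBIC)
cv2.imwrite("pics/c7.png",cv2.convertScaleAbs(np.hstack([f(o),f(b)]),alpha=1.8))
E
```

```text
-1 -0.022 0.092 [529. 321.]
-1 -0.022 0.114 [562. 289.]
-1 0.022 0.092 [491. 366.]
-1 0.022 0.114 [525. 335.]
1 -0.022 0.092 [236. 229.]
1 -0.022 0.114 [214. 182.]
1 0.022 0.092 [193. 269.]
1 0.022 0.114 [171. 222.]
```

View pics/c7.png

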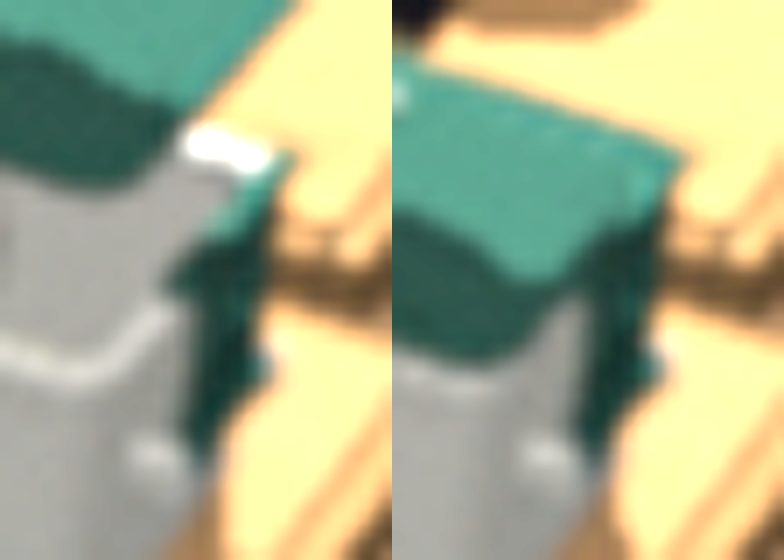

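The near clip is back at its rest place, with its top at about (290,158) in both the before and after crops. The far clip stands over the lid edge, and the lid is flush at the expected height with about 26 N on it.

```bash
python3 -c "
from rig import env
s=env.observe();print(s['ft_force'],s['position']);print(env.close_job())"
```

```text
[-7.94767854 -0.12983675 26.33176844] [0.43342296 0.08312402 0.10987575]
the job is handed in; nothing more can be done
None
```

The pot stands upright in the damp box and the lid sits fully home with both clips snapped over its edge; I handed the job in at about 21 s of the 64 s, still holding the lid down with about 26 N.

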